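# Reset the counterbalance spring of a clinic instrument arm

### The arm

A 6-joint arm with a two-finger parallel gripper is mounted at the origin on the work surface. World frame = base frame: x ahead of the robot, y to its left, z up, the work surface at z = 0. Lengths are in m, angles in degrees, forces in N, time in s.
With the tool pointing down it reaches from about 0.35 to 0.875 m from the base axis. Payload 4.2 kg.
Tool frame: the origin (TCP) lies at the very end of the fingers, on their centre line; the grasp point (between the pads) lies 19 mm behind it; z points along the fingers, y is the direction in which the jaws open and shut (so a half turn about z gives the same grasp; the last joint's range is limited). The gripper opens to 87 mm and grips with 3 to 60 N. Pads are 19 mm wide; open, the fingers measure 117 mm over their backs; the gripper's body (75 mm by 190 mm) begins 51 mm behind the grasp point.
Start: joints at [83.113, 22.042, 0.453, 0, -68.411, -14.817], TCP at [0.231, 0.581, 0.223] pointing down, gripper open.
Joint ranges: [-179.83, 179.83], [-69.29, 118.12], [-61.27, 80.66], [-181.25, 117.63], [-171.15, -9.14], [-177.46, 177.46]. Speed limits (degrees/s): [159.86, 159.86, 180, 180, 180, 180].

### API

Orientations are given as a 3x3 rotation matrix whose columns are the frame's x, y, z axes.
In Python, from station import r, imaging gives the robot as it stands. The module is installed in compiled form; this text tells all that it offers.
- The arm moves only by the tool move_arm, never from a script. Its argument "motion" is one flat list of numbers, 7 for each row, row after row: the shift along the tool's x, y, z in units of 40 mm (1.0 is 40 mm), then the turn, a rotation vector about the tool's x, y, z in units of 5 degrees (1.0 is 5 degrees), then the gripper's target within -1 to 1 (shut at 1, half-way at 0, fully open at -1). In form: [dx, dy, dz, wx, wy, wz, gripper, dx, dy, dz, wx, wy, wz, gripper, ...]. A call has 1 to 20 rows; each row is the pose to reach, as a shift and turn from the pose measured when the call began, along the tool's axes at that moment; what a row does not reach only later rows make up. A row lasts 1/12 s, in which the tool goes at most 41.7 mm and 7.16 degrees, less where a joint would pass 70% of its speed; a pose out of reach is approached as far as the arm can. A call with a gripper value outside its range is refused whole. The fingers move at their own pace and stop on an object; the grip force is fixed at half the most. Time passes only in rows, so rows that repeat a pose let the fingers close. It gives the time, the measured TCP pose, the force and the opening at its end, in the units of the state.
- r.sense(): the state, without advancing time (a new reading comes with each control period).
- imaging.capture(name): name is "scene" or "side" or "wrist"; returns the picture (480x640x3 uint8, blue, green, red); there is no depth.
- imaging.camera_params(name): a dict with "intrinsics" (3x3 intrinsics, pixels), "k1" (the pictures are not rectified: a ray, as slopes to the right and down, at radius r is drawn at 1 + k1 r^2 times it, then the intrinsics apply), "world_from_camera" (4x4, takes a point from camera to world coordinates). Camera axes: x right, y down, z forward; pixel columns grow to the right and rows downward; lengths in m; the calibration is good to about 2 mm. A picture is of the moment at which its call begins: read the wrist's pose just before it. camera_params takes no time and is no camera call; for the wrist camera it gives the pose at the moment of the call.
- r.finish_job(): hands the job in, once; it reports no verdict.
The state is a dict: "time_s": time; "joints": joint angles; "joint_velocities": joint speeds; "effort": joint torques, N m; "tcp_pos": TCP position; "ee_rot": TCP orientation; "wrist_force": force on the tool from outside, world axes, zero at the start; "moment": the same for the moment, N m; "gripper_width": opening from 0.0 (shut) to 1.0 (fully open).
Only numpy, scipy, OpenCV 4.12 (cv2) and the standard library are available. Lean on these libraries where they do the work, as an engineer would, in place of code of your own. Each camera call takes 0.05 s, during which the arm holds its last target.

### The job

Set the spring tension on the white counterbalance unit: swing the lock lever under the tension wheel all the way loose, wind the wheel by its crank peg until the tip of the sprung leaf stands between the two cheeks of the set mark and let it stand there, then swing the lock lever fully back home to lock it. Move the leaf only by means of the wheel, without touching it, and leave the other things on the cart where they are.

Things in the scene. Friction and masses are not known exactly. Their poses are not given: they have to be found in the camera images.
- unit: Fixed white box with a grey top, 200 (x) x 310 (y) x 72 mm high, the counterbalance unit. Origin at the centre of its underside on the table; at yaw 0 its long side runs along world y. All mechanism parts stand on its flat top at z = 72 mm; in the unit's frame the wheel's axis is at (0, -85) mm and the leaf's pivot at (-70, +85) mm.
- wheel_axis (a point): Point on the vertical axis of the tension wheel and lock lever, at the upper face of the wheel, 30 mm above the unit's top. The wheel is a plain aluminium disc, 112 mm across, its underside 18 mm above the unit's top.
- crank_peg (a point): Centre of the top end of the crank peg: black upright round peg, 14 mm diameter, 38 mm tall above the wheel's face, 43 mm from the wheel's axis, standing on the wheel; its outer sleeve spins freely about the peg. It can be pushed round with closed fingers from any side; about 1 to 2 N at the peg turns the wheel and it stays where it is left.
- tension_wheel (a joint): Turn of the tension wheel in rad, 0 to 14 between stops, growing clockwise seen from above (tighter). Starts at 0.3 to 6. Each radian of the wheel swings the leaf 0.06 rad, both ways, without backlash.
- spring_leaf (a joint): Angle of the sprung leaf in rad, 0 = slack (pointing along the unit's x axis turned 0.42 rad towards -y); it grows anticlockwise seen from above, towards the unit's +y, as the wheel tightens; leaf = 0.06 x wheel.
- leaf_pivot (a point): Leaf's vertical pivot axis, at the level of the unit's top.
- leaf_tip (a point): Tip of the sprung leaf: dark steel strip on edge, 4 mm wide, 125 mm long from its pivot to this point, 7 to 17 mm above the unit's top. The point is at the upper edge of the tip.
- mark_gap (a point): The set mark is a small steel U-shaped fork, 24 mm wide, fixed at a different place on the arc each time, open towards the leaf's pivot; its two cheeks leave a 10 mm gap and begin 128 mm from the pivot. This point is where the leaf's tip must be, 125 mm from the pivot on the middle line of the gap, at the height of the leaf tip point. It always needs more tension than at the start (3 to 12.7 rad of wheel).
- lock_lever (a joint): Angle of the lock lever in rad: 0 = locked, home against its stop; 1.57 = fully loose, against the other stop; grows anticlockwise seen from above. Starts locked (0 to 0.06). It stays where it is left; 1 to 2 N at its peg swings it. It does not drag the wheel along and the wheel's resistance does not depend on it.
- lock_peg (a point): Centre of the top end of the lock lever's peg: black upright round peg, 14 mm diameter, 98 mm from the wheel's axis, its top 42 mm above the unit's top, on the end of a flat steel arm (12 mm wide, upper face 13 mm above the unit's top) that comes out from under the wheel. Locked, the lever points from the axis in the unit's direction -140 degrees (0 = unit's x, anticlockwise positive: to the robot and right); loose, -50 degrees (away from the robot and right).
- speculum_cup: Small loose steel cup, 28 mm diameter, 28 mm high, standing on the unit's top near its far edge between wheel and leaf. Bystander. Origin at its underside.
- screwdriver: Loose screwdriver, 160 mm, lying on the table to the right of the unit. Bystander.
- spray_bottle: Loose white bottle, 44 mm diameter, 100 mm tall, on the table to the left of the unit. Bystander. Origin at its underside.
- kidney_bowl: Loose steel bowl, 110 mm across, 35 mm high, right on the table. Bystander.
- swab_jar: Loose glass jar with steel cap, 70 mm diameter, 100 mm tall, far right on the table. Bystander.
- penlight: Loose penlight, 130 mm long, lying near right on the table. Bystander.

How it is judged:
By the outcome, as a careful person would: the job done as asked, in the order asked, and still so for the second after the job is handed in, with the robot touching nothing.
It also fails if it takes over 72 s, if anything falls off the work surface, if the arm or the gripper's body presses on something with over 40 N, if the wrist force passes 120 N, or if a joint passes its speed limit or range.

## Working session

There is one attempt and no reset: what is moved stays moved. The work goes in short steps, Python scripts to look and compute and a tool call to move; the robot and the scene stay as the last step left them, time stands still between calls to the robot, and variables do not carry over. Pictures are saved under pics/ and viewed, and the job is handed in when it is done.

Besides the shell and the picture viewer there is one more tool, called after ">>>" as name(argument=value, ...) on one line, values as JSON. move_arm: Moves the arm, as the interface text tells. Its arguments: {"type":"object","properties":{"motion":{"type":"array","items":{"type":"number"}}},"required":["motion"]}

```bash
mkdir -p pics; ls; python3 - <<'E'
from station import r, imaging
import cv2
s=r.sense();print(s)
for n in("scene","side","wrist"):
    cv2.imwrite(f"pics/{n}0.png",imaging.capture(n)); p=imaging.camera_params(n);print(n,p)
E
```

```text
pics
{'time_s': 0.0, 'joints': array([ 8.31140515e+01,  2.20916530e+01,  3.78039631e-01, -3.08380198e-02,
       -6.84101420e+01, -1.48155882e+01]), 'joint_velocities': array([-0.0222482 , -0.06218207, -0.03210187, -0.05460149, -0.03212797,
       -0.00335393]), 'effort': array([ 9.25842760e-04, -3.90665388e+01,  1.87403423e+01,  4.21959981e+00,
        1.09091299e-02, -1.95057337e-04]), 'tcp_pos': array([0.23086629, 0.58013545, 0.22143353]), 'ee_rot': array([[ 9.29049231e-01, -3.69955342e-01, -7.55810123e-04],
       [-3.69956108e-01, -9.29046895e-01, -2.08430484e-03],
       [ 6.89166635e-05,  2.21603838e-03, -9.99997542e-01]]), 'wrist_force': array([ 0.12551088, -0.07197501,  0.08782561]), 'moment': array([-0.00786101,  0.04146354, -0.00544159]), 'gripper_width': 0.9983824756967196}
scene {'intrinsics': array([[452.78688254,   0.        , 312.97146315],
       [  0.        , 452.78688254, 234.79938573],
       [  0.        ,   0.        ,   1.        ]]), 'k1': -0.03957860716081605, 'world_from_camera': array([[ 0.73312543,  0.57745364, -0.35926926,  0.91035867],
       [ 0.680057
[... 410 characters left out ...]
71, -0.1560807 ,  0.18996632,  0.29791358],
       [-0.24484692, -0.54264421,  0.80348444, -0.97437355],
       [-0.0223243 , -0.82533392, -0.56420347,  0.78058158],
       [ 0.        ,  0.        ,  0.        ,  1.        ]])}
wrist {'intrinsics': array([[344.35532234,   0.        , 322.08043865],
       [  0.        , 344.35532234, 233.56635739],
       [  0.        ,   0.        ,   1.        ]]), 'k1': -0.059698117688264815, 'world_from_camera': array([[-0.36951636, -0.88820332, -0.2730431 ,  0.30713466],
       [-0.92921807,  0.35427087,  0.10509958,  0.55001137],
       [ 0.00338142,  0.2925526 , -0.95624345,  0.38498139],
       [ 0.        ,  0.        ,  0.        ,  1.        ]])}
```

View pics/scene0.png

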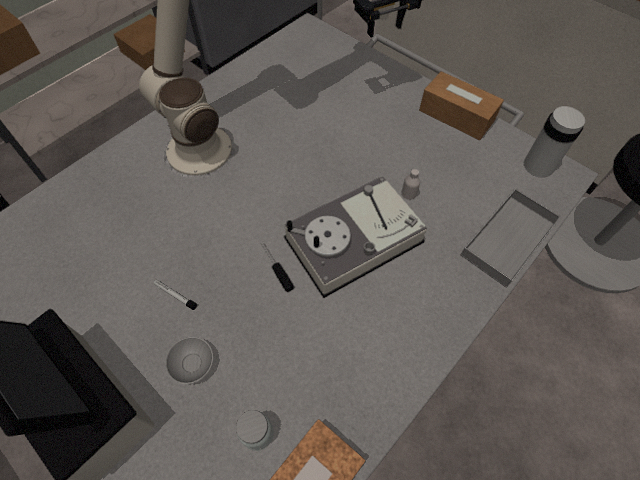

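View pics/side0.png

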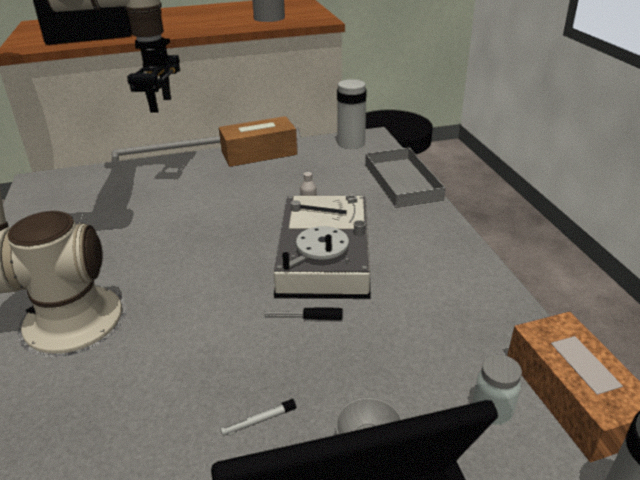

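View pics/wrist0.png

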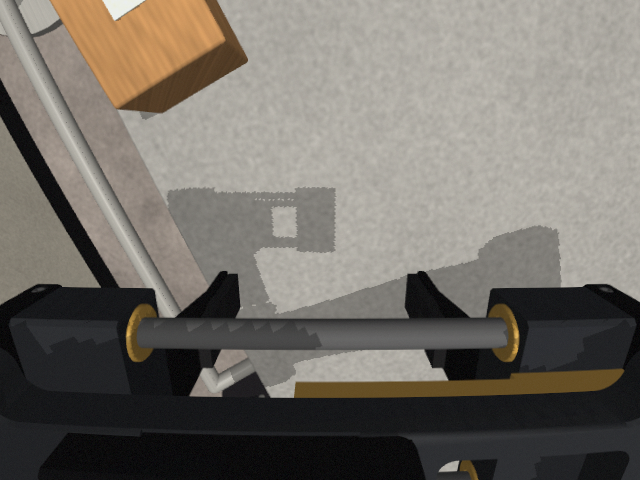

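The unit is at scene (355,235) and side (322,245). The arm is clear of it. The wrist camera sees only the table. Next I'll enlarge the crops.

```bash
cat > h.py <<'E'
import numpy as np, cv2
from station import r, imaging
def ray(n,uv,P=None):
    P=P or imaging.camera_params(n); K=P['intrinsics'];k=P['k1'];T=P['world_from_camera']
    d=np.array([[k,0,0,0]],float)[0]
    q=cv2.undistortPoints(np.array([[uv]],float),K,d)[0,0]
    v=T[:3,:3]@np.array([q[0],q[1],1]);return T[:3,3],v
def onz(n,uv,z,P=None):
    o,v=ray(n,uv,P);return o+v*(z-o[2])/v[2]
def tri(obs):
    A=np.zeros((3,3));b=np.zeros(3)
    for n,uv in obs:
        o,v=ray(n,uv);v=v/np.linalg.norm(v);M=np.eye(3)-np.outer(v,v);A+=M;b+=M@o
    return np.linalg.solve(A,b)
def proj(n,p,P=None):
    P=P or imaging.camera_params(n);T=np.linalg.inv(P['world_from_camera'])
    return cv2.projectPoints(np.array([p],float).reshape(-1,1,3),cv2.Rodrigues(T[:3,:3])[0],T[:3,3],P['intrinsics'],np.array([P['k1'],0,0,0.]))[0].reshape(-1,2)
def crop(im,x0,y0,w,h,s,out):
    cv2.imwrite(out,cv2.resize(im[y0:y0+h,x0:x0+w],None,fx=s,fy=s,interpolation=cv2.INTER_CUBIC))
E
python3 - <<'E'
from h import *
crop(cv2.imread('pics/scene0.png'),275,165,160,135,5,'pics/scene0c.png')
crop(cv2.imread('pics/side0.png'),260,170,130,130,4.5,'pics/side0c.png')
E
```

```text
(no output)
```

View pics/scene0c.png

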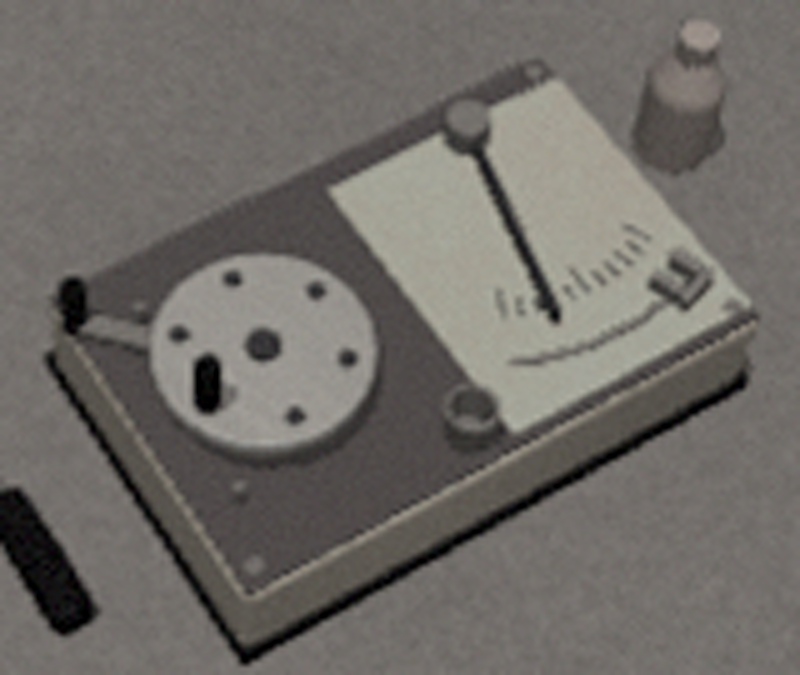

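View pics/side0c.png

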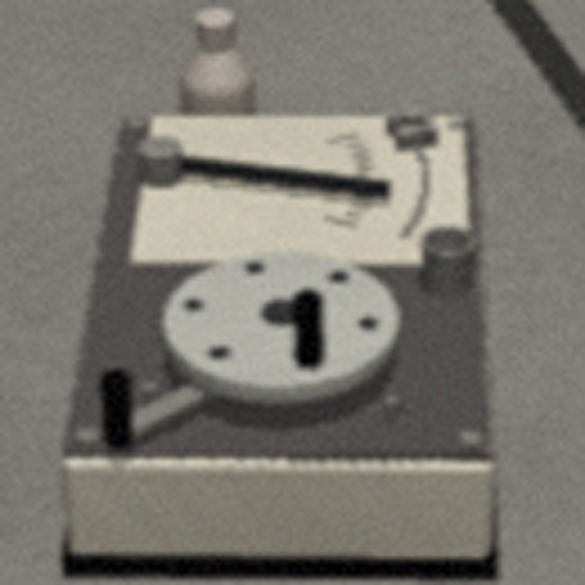

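```bash
python3 - <<'E'
from h import *
sc=lambda u,v:((u+.5)/5-.5+275,(v+.5)/5-.5+165)
sd=lambda u,v:((u+.5)/4.5-.5+260,(v+.5)/4.5-.5+170)
z=.072
pr=lambda a,p:print(a,np.round(np.array(p)*1000,1))
C={k:onz('scene',sc(*v),z) for k,v in dict(nr=(58,338),fr=(248,597),fl=(757,315),nl=(535,62)).items()}
for k,v in C.items(): pr(k,v)
C2={k:onz('side',sd(*v),z) for k,v in dict(nr=(65,460),fr=(494,460),fl=(470,118),nl=(123,118)).items()}
for k,v in C2.items(): pr('side '+k,v)
pr('wheel sc',onz('scene',sc(264,343),.102));pr('wheel sd',onz('side',sd(281,313),.102))
for a,u,v,h in [('pegtop',(208,362),(309,297),.14),('locktop',(73,285),(116,376),.114),('tip',(556,318),(388,186),.089),('pivot',(467,115),(160,150),.097),('fork',(683,278),(412,128),.09),('cup',(473,400),(450,237),.1)]:
    pr(a,onz('scene',sc(*u),h));pr(a+' sd',onz('side',sd(*v),h));pr(a+' tri',tri([('scene',sc(*u)),('side',sd(*v))]))
E
```

```text
nr [445.3 -59.4  72. ]
fr [ 612.6 -101.1   72. ]
fl [697.6 191.4  72. ]
nl [512.5 243.8  72. ]
side nr [421.5 -51.   72. ]
side fr [ 609.3 -104.3   72. ]
side fl [694.7 193.9  72. ]
side nl [509.9 248.2  72. ]
wheel sc [535.9  -5.2 102. ]
wheel sd [535.6  -5.7 102. ]
pegtop [538.7 -48.6 140. ]
pegtop sd [537.6 -51.1 140. ]
pegtop tri [538.2 -48.  138.1]
locktop [449.2 -49.4 114. ]
locktop sd [447.6 -51.  114. ]
locktop tri [448.2 -48.5 112.1]
tip [628.3 110.6  89. ]
tip sd [622.7 110.7  89. ]
tip tri [625.5 114.6  84.9]
pivot [518.5 173.9  97. ]
pivot sd [514.3 166.5  97. ]
pivot tri [516.2 177.8  90.6]
fork [661.1 172.4  90. ]
fork sd [651.5 162.7  90. ]
fork tri [657.6 180.3  78.7]
cup [631.  40. 100.]
cup sd [633.2  38.6 100. ]
cup tri [632.2  38.6 101. ]
```

>>> move_arm(motion=[10.87,12.6,0.5,0,0,26.3,0.45,10.87,12.6,0.5,0,0,26.3,0.45,10.87,12.6,0.5,0,0,26.3,0.45,10.87,12.6,0.5,0,0,26.3,0.45,10.87,12.6,0.5,0,0,26.3,0.45,10.87,12.6,0.5,0,0,26.3,0.45,10.87,12.6,0.5,0,0,26.3,0.45,10.87,12.6,0.5,0,0,26.3,0.45,10.87,12.6,0.5,0,0,26.3,0.45,10.87,12.6,0.5,0,0,26.3,0.45,10.87,12.6,0.5,0,0,26.3,0.45,10.87,12.6,0.5,0,0,26.3,0.45,10.87,12.6,0.5,0,0,26.3,0.45,10.87,12.6,0.5,0,0,26.3,0.45,10.87,12.6,0.5,0,0,26.3,0.45,10.87,12.6,0.5,0,0,26.3,0.45,10.87,12.6,0.5,0,0,26.3,0.45,10.87,12.6,0.5,0,0,26.3,0.45,10.87,12.6,0.5,0,0,26.3,0.45,10.87,12.6,0.5,0,0,26.3,0.45])

```text
time_s: 1.82
tcp_pos: [0.4482, -0.0494, 0.2023]
ee_rot: [[-0.894, -0.449, -0.001], [-0.449, 0.894, -0.002], [0.002, -0.001, -1.0]]
wrist_force: [-0.6, 0.6, 0.1]
gripper_width: 0.272
```

```bash
python3 - <<'E'
from h import *
s=r.sense();print(s['time_s'],s['joints'].round(1),s['tcp_pos'],s['gripper_width']*87,s['wrist_force']);R=s['ee_rot'];print(np.degrees(np.arctan2(R[1,0],R[0,0])))
cv2.imwrite("pics/w1.png",imaging.capture('wrist'))
E
```

```text
1.8167 [ 14.5   5.9 -24.5   0.1 -59.6 -77.9] [ 0.44822199 -0.04942893  0.2022925 ] 23.67198302648815 [-0.62227661  0.56997695  0.13872577]
-153.33036608718913
```

View pics/w1.png

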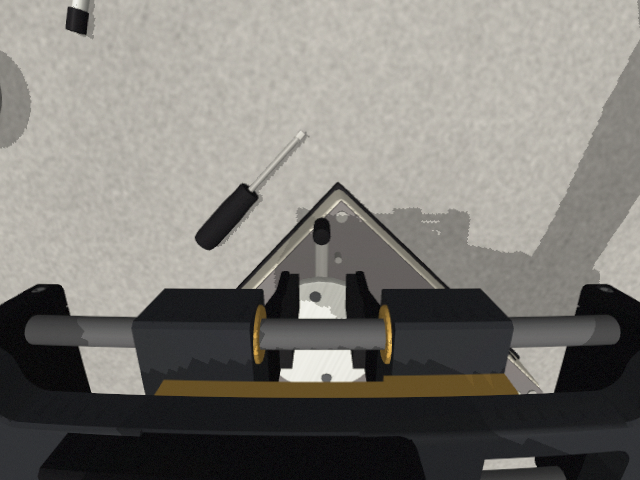

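The lock peg is at wrist (321,230), centred between the fingers and in line with them. I'll go down so they straddle it.

>>> move_arm(motion=[0,0,1.0,0,0,0,0.45,0,0,2.0,0,0,0,0.45,0,0,2.6,0,0,0,0.45,0,0,2.78,0,0,0,0.45,0,0,2.78,0,0,0,0.45])

```text
time_s: 2.28
tcp_pos: [0.447, -0.0493, 0.0897]
ee_rot: [[-0.892, -0.453, -0.005], [-0.453, 0.892, -0.003], [0.006, -0.0, -1.0]]
wrist_force: [0.2, 0.2, 0.9]
gripper_width: 0.274
```

```bash
python3 - <<'E'
import numpy as np
R=98
o=[]
for a in [5,11,18,25,32,39,46,53,60,67,74,80,85,88,90,91,91]:
    t=np.radians(a);o+=[round(R*(np.cos(t)-1)/40,2),round(-R*np.sin(t)/40,2),0,0,0,round(-a/5,1),.45]
print(o)
E
```

```text
[np.float64(-0.01), np.float64(-0.21), 0, 0, 0, -1.0, 0.45, np.float64(-0.05), np.float64(-0.47), 0, 0, 0, -2.2, 0.45, np.float64(-0.12), np.float64(-0.76), 0, 0, 0, -3.6, 0.45, np.float64(-0.23), np.float64(-1.04), 0, 0, 0, -5.0, 0.45, np.float64(-0.37), np.float64(-1.3), 0, 0, 0, -6.4, 0.45, np.float64(-0.55), np.float64(-1.54), 0, 0, 0, -7.8, 0.45, np.float64(-0.75), np.float64(-1.76), 0, 0, 0, -9.2, 0.45, np.float64(-0.98), np.float64(-1.96), 0, 0, 0, -10.6, 0.45, np.float64(-1.22), np.float64(-2.12), 0, 0, 0, -12.0, 0.45, np.float64(-1.49), np.float64(-2.26), 0, 0, 0, -13.4, 0.45, np.float64(-1.77), np.float64(-2.36), 0, 0, 0, -14.8, 0.45, np.float64(-2.02), np.float64(-2.41), 0, 0, 0, -16.0, 0.45, np.float64(-2.24), np.float64(-2.44), 0, 0, 0, -17.0, 0.45, np.float64(-2.36), np.float64(-2.45), 0, 0, 0, -17.6, 0.45, np.float64(-2.45), np.float64(-2.45), 0, 0, 0, -18.0, 0.45, np.float64(-2.49), np.float64(-2.45), 0, 0, 0, -18.2, 0.45, np.float64(-2.49), np.float64(-2.45), 0, 0, 0, -18.2, 0.45]
```

>>> move_arm(motion=[-0.01,-0.21,-0.03,0,0,-1.0,0.45,-0.05,-0.47,-0.03,0,0,-2.2,0.45,-0.12,-0.76,-0.03,0,0,-3.6,0.45,-0.23,-1.04,-0.03,0,0,-5.0,0.45,-0.37,-1.3,-0.03,0,0,-6.4,0.45,-0.55,-1.54,-0.03,0,0,-7.8,0.45,-0.75,-1.76,-0.03,0,0,-9.2,0.45,-0.98,-1.96,-0.03,0,0,-10.6,0.45,-1.22,-2.12,-0.03,0,0,-12.0,0.45,-1.49,-2.26,-0.03,0,0,-13.4,0.45,-1.77,-2.36,-0.03,0,0,-14.8,0.45,-2.02,-2.41,-0.03,0,0,-16.0,0.45,-2.24,-2.44,-0.03,0,0,-17.0,0.45,-2.36,-2.45,-0.03,0,0,-17.6,0.45,-2.45,-2.45,-0.03,0,0,-18.0,0.45,-2.49,-2.45,-0.03,0,0,-18.2,0.45,-2.49,-2.45,-0.03,0,0,-18.2,0.45])

```text
time_s: 3.7
tcp_pos: [0.578, -0.0929, 0.0926]
ee_rot: [[0.47, -0.883, -0.011], [-0.883, -0.47, -0.005], [-0.0, 0.012, -1.0]]
wrist_force: [-6.9, -4.6, 5.7]
gripper_width: 0.275
```

```bash
python3 - <<'E'
from h import *
s=r.sense();print(s['time_s'],s['joints'].round(1),s['tcp_pos'],s['gripper_width']*87,s['wrist_force']);R=s['ee_rot'];print(np.degrees(np.arctan2(R[1,0],R[0,0])))
im=imaging.capture('scene');cv2.imwrite("pics/s2.png",im);crop(im,275,165,160,135,5,'pics/s2c.png')
E
```

```text
3.7 [  6.8  25.5 -14.6   0.3 -50.5  21. ] [ 0.57795065 -0.09292783  0.09257993] 23.949301359119225 [-6.94223558 -4.57676263  5.66614943]
-61.98140198725648
```

View pics/s2c.png

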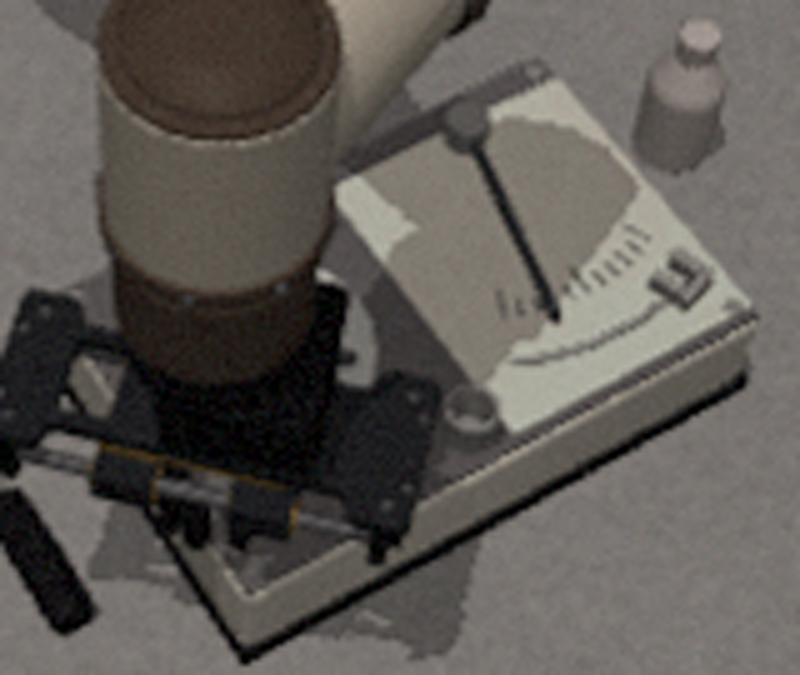

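Leaf tip is at crop (556,318) and the fork at (683,278), both in clear view. The force of about 8 N at the end means the lever is against its stop. Next I'll back off, lift, and move over the crank peg.

>>> move_arm(motion=[0,0.1,0,0,0,0,0.45,0,0.1,-0.6,0,0,0,0.45,0,0.1,-1.4,0,0,0,0.45,0,0.1,-1.9,0,0,0,0.45,-0.8,0.2,-1.9,0,0,0,0.45,-1.45,0.36,-1.9,0,0,0,0.45,-1.45,0.36,-1.9,0,0,0,0.45,-1.45,0.36,-1.9,0,0,0,0.45])

```text
time_s: 4.42
tcp_pos: [0.5395, -0.047, 0.1713]
ee_rot: [[0.472, -0.882, -0.005], [-0.882, -0.472, -0.004], [0.001, 0.007, -1.0]]
wrist_force: [0.0, -0.0, 0.6]
gripper_width: 0.278
```

```bash
python3 - <<'E'
from h import *
s=r.sense();print(s['time_s'],s['tcp_pos'],s['wrist_force'])
P=imaging.camera_params('wrist');im=imaging.capture('wrist');cv2.imwrite("pics/w3.png",im)
print(proj('wrist',[.538,-.0487,.140],P),proj('wrist',[.5358+.098*np.cos(np.radians(-66.2)),-.0054+.098*np.sin(np.radians(-66.2)),.114],P))
E
```

```text
4.4167 [ 0.53946657 -0.04702847  0.17134663] [ 0.00642675 -0.01281545  0.60753926]
[[325.89603981 267.69092326]] [[307.98878989 166.15657784]]
```

View pics/w3.png

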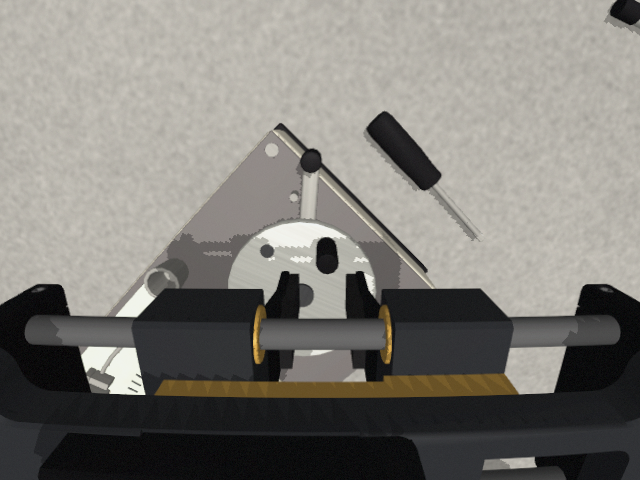

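```bash
python3 - <<'E'
from h import *
P=imaging.camera_params('wrist')
a=onz('wrist',(327,262),.140,P);b=onz('wrist',(311,159),.114,P)
c=np.array([.5358,-.0054])
for p in(a,b):
    d=p[:2]-c;print(p,np.hypot(*d),np.degrees(np.arctan2(d[1],d[0])))
im=cv2.imread('pics/w3.png')
print(P['world_from_camera'][:3,3])
crop(im,220,120,200,190,4,'pics/w3c.png')
E
```

```text
[ 0.53969023 -0.05296407  0.14      ] 0.047722890467442415 -85.3242235038762
[ 0.57610716 -0.10052244  0.114     ] 0.10330995082685027 -67.03569483905845
[ 0.58010013 -0.11855253  0.3342517 ]
```

View pics/w3c.png

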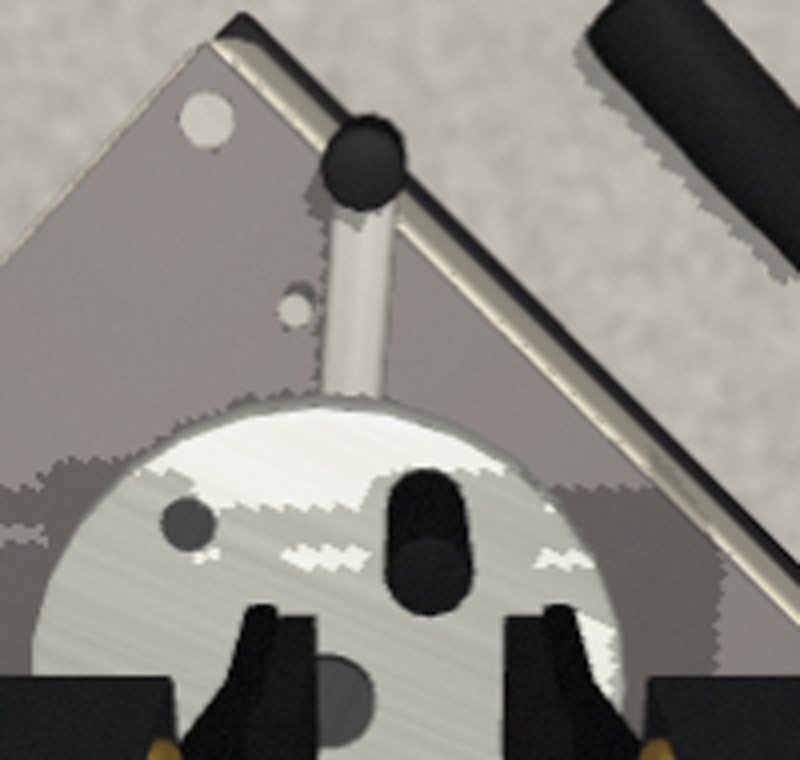

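```bash
python3 - <<'E'
from h import *
P=imaging.camera_params('wrist')
f=lambda u,v,z:onz('wrist',((u+.5)/4-.5+220,(v+.5)/4-.5+120),z,P)[:2]
def ang(a,b):
    d=b-a;return np.degrees(np.arctan2(d[1],d[0]))
L=ang(f(353,395,.085),f(363,212,.085));L2=ang(f(383,395,.085),f(396,225,.085));L1=ang(f(324,385,.085),f(331,240,.085))
E=ang(f(800,608,.072),f(228,55,.072));F=ang(f(0,262,.072),f(205,45,.072))
print(L,L1,L2,E,F,'rel',L-E,L-F-90)
E
```

```text
-65.5697177288489 -65.55912183431221 -66.43226021550417 -15.825601789050811 -107.67726255132233 rel -49.74411593979809 -47.89245517752657
```

The lever reads about -50° relative to the unit, so it is fully loose. The crank peg top is at wrist (327,264). Next I'll go down over it and grip the freely spinning sleeve.

>>> move_arm(motion=[0.05,0.05,0.6,0,0,0,0.45,0.05,0.05,1.3,0,0,0,0.45,0.05,0.05,1.56,0,0,0,0.45,0.05,0.05,1.56,0,0,0,0.45,0.05,0.05,1.56,0,0,0,0.8,0.05,0.05,1.56,0,0,0,0.8,0.05,0.05,1.56,0,0,0,0.8])

```text
time_s: 5.05
tcp_pos: [0.5395, -0.0507, 0.1098]
ee_rot: [[0.471, -0.882, -0.004], [-0.882, -0.471, -0.005], [0.002, 0.006, -1.0]]
wrist_force: [-1.3, -1.5, -0.1]
gripper_width: 0.146
```

```bash
python3 - <<'E'
from h import *
s=r.sense();print(s['time_s'],s['tcp_pos'],s['gripper_width']*87,s['wrist_force'],s['moment'])
E
```

```text
5.05 [ 0.5395094  -0.05074117  0.10976208] 12.690046712643134 [-1.3422197  -1.45238515 -0.11132937] [-0.34939725  0.02243137 -0.02509496]
```

```bash
cat > circ.py <<'E'
from h import *
def circ(phi0,angs,g=.8,dz=0,Rad=43.,corr=(0,0)):
    s=r.sense();M=s['ee_rot'];p0=np.radians(phi0);o=[]
    for a in angs:
        p=p0-np.radians(a)
        d=Rad*np.array([np.cos(p)-np.cos(p0),np.sin(p)-np.sin(p0),0])+np.array([corr[0],corr[1],0])
        t=M.T@d/40
        o+=[round(float(t[0]),2),round(float(t[1]),2),round(float(dz),2),0,0,0,g]
    print(len(angs),o)
E
python3 - <<'E'
from circ import *
circ(-86.7,[2,5,10,16,22,28,34,40,46,52,58,64,70,76,82,86,89,90,90])
E
```

```text
19 [-0.02, 0.03, 0.0, 0, 0, 0, 0.8, -0.04, 0.08, 0.0, 0, 0, 0, 0.8, -0.09, 0.16, 0.0, 0, 0, 0, 0.8, -0.16, 0.25, 0.0, 0, 0, 0, 0.8, -0.24, 0.33, 0.0, 0, 0, 0, 0.8, -0.33, 0.41, 0.0, 0, 0, 0, 0.8, -0.42, 0.47, 0.0, 0, 0, 0, 0.8, -0.52, 0.52, 0.0, 0, 0, 0, 0.8, -0.62, 0.56, 0.0, 0, 0, 0, 0.8, -0.73, 0.6, 0.0, 0, 0, 0, 0.8, -0.84, 0.62, 0.0, 0, 0, 0, 0.8, -0.95, 0.62, 0.0, 0, 0, 0, 0.8, -1.07, 0.62, 0.0, 0, 0, 0, 0.8, -1.18, 0.61, 0.0, 0, 0, 0, 0.8, -1.29, 0.58, 0.0, 0, 0, 0, 0.8, -1.36, 0.55, 0.0, 0, 0, 0, 0.8, -1.41, 0.53, 0.0, 0, 0, 0, 0.8, -1.43, 0.53, 0.0, 0, 0, 0, 0.8, -1.43, 0.53, 0.0, 0, 0, 0, 0.8]
```

>>> move_arm(motion=[-0.02,0.03,0,0,0,0,0.8,-0.04,0.08,0,0,0,0,0.8,-0.09,0.16,0,0,0,0,0.8,-0.16,0.25,0,0,0,0,0.8,-0.24,0.33,0,0,0,0,0.8,-0.33,0.41,0,0,0,0,0.8,-0.42,0.47,0,0,0,0,0.8,-0.52,0.52,0,0,0,0,0.8,-0.62,0.56,0,0,0,0,0.8,-0.73,0.6,0,0,0,0,0.8,-0.84,0.62,0,0,0,0,0.8,-0.95,0.62,0,0,0,0,0.8,-1.07,0.62,0,0,0,0,0.8,-1.18,0.61,0,0,0,0,0.8,-1.29,0.58,0,0,0,0,0.8,-1.36,0.55,0,0,0,0,0.8,-1.41,0.53,0,0,0,0,0.8,-1.43,0.53,0,0,0,0,0.8,-1.43,0.53,0,0,0,0,0.8])

```text
time_s: 6.63
tcp_pos: [0.4926, -0.0095, 0.1097]
ee_rot: [[0.471, -0.882, -0.006], [-0.882, -0.471, -0.004], [0.001, 0.008, -1.0]]
wrist_force: [-5.9, 0.7, 0.7]
gripper_width: 0.153
```

```bash
python3 - <<'E'
from circ import *
s=r.sense();print(s['time_s'],s['tcp_pos'],s['gripper_width']*87,s['wrist_force'],s['moment'])
im=imaging.capture('scene');crop(im,275,165,160,135,5,'pics/s4c.png')
E
```

```text
6.6333 [ 0.49261628 -0.00948483  0.10974676] 13.275829484784172 [-5.91582214  0.6624884   0.7240229 ] [0.20081064 1.63108333 0.05748289]
```

View pics/s4c.png

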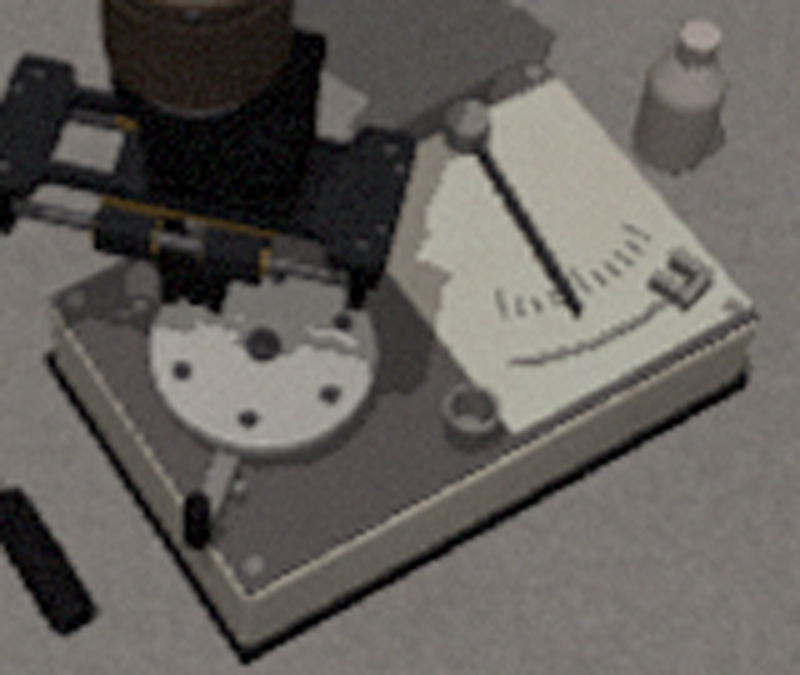

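```bash
cat >> circ.py <<'E'
C=np.array([.5338,-.0055]);DEL=.0028
def circabs(phis,g=.8,ztarget=.1095,Rad=.043):
    s=r.sense();M=s['ee_rot'];o=[]
    for ph in phis:
        p=np.radians(ph)
        t=np.array([C[0]+Rad*np.cos(p),C[1]+Rad*np.sin(p),ztarget])+DEL*np.array([.471,-.882,0])
        t=M.T@(t-s['tcp_pos'])/.04
        o+=[round(float(t[0]),2),round(float(t[1]),2),round(float(t[2]),2),0,0,0,g]
    print(len(phis),o)
E
python3 - <<'E'
from circ import *
sc=lambda u,v:((u+.5)/5-.5+275,(v+.5)/5-.5+165)
pv=np.array([.516,.1775])
for a,u,z in [('tip0',(556,318),.089),('tip1',(577,313),.089),('fork',(683,270),.085),('forkL',(668,283),.085),('forkR',(697,262),.085)]:
    d=onz('scene',sc(*u),z)[:2]-pv;print(a,np.hypot(*d),np.degrees(np.arctan2(d[1],d[0])))
im=cv2.imread('pics/s4c.png');cv2.imwrite('pics/fork.png',cv2.resize(im[220:340,540:740],None,fx=4,fy=4))
circabs([-178-a for a in [3,8,14,21,28,36,44,52,60,68,76,84,92,100,108,116,123,127,130,130]])
E
```

```text
tip0 0.13070743094783355 -30.771619842708844
tip1 0.13142063358969397 -25.905621734256783
fork 0.1408781711467696 0.8396624402664995
forkL 0.1402897011094187 -3.8781546741812574
forkR 0.143621315003558 4.339306532092087
20 [-0.06, -0.02, 0.01, 0, 0, 0, 0.8, -0.14, -0.07, 0.01, 0, 0, 0, 0.8, -0.23, -0.13, 0.0, 0, 0, 0, 0.8, -0.32, -0.22, 0.0, 0, 0, 0, 0.8, -0.4, -0.32, 0.0, 0, 0, 0, 0.8, -0.48, -0.45, 0.0, 0, 0, 0, 0.8, -0.54, -0.59, 0.0, 0, 0, 0, 0.8, -0.59, -0.73, -0.0, 0, 0, 0, 0.8, -0.61, -0.88, -0.0, 0, 0, 0, 0.8, -0.61, -1.03, -0.0, 0, 0, 0, 0.8, -0.58, -1.18, -0.0, 0, 0, 0, 0.8, -0.54, -1.32, -0.0, 0, 0, 0, 0.8, -0.48, -1.46, -0.01, 0, 0, 0, 0.8, -0.4, -1.59, -0.01, 0, 0, 0, 0.8, -0.31, -1.7, -0.01, 0, 0, 0, 0.8, -0.19, -1.8, -0.01, 0, 0, 0, 0.8, -0.09, -1.88, -0.01, 0, 0, 0, 0.8, -0.02, -1.91, -0.01, 0, 0, 0, 0.8, 0.03, -1.94, -0.01, 0, 0, 0, 0.8, 0.03, -1.94, -0.01, 0, 0, 0, 0.8]
```

View pics/fork.png

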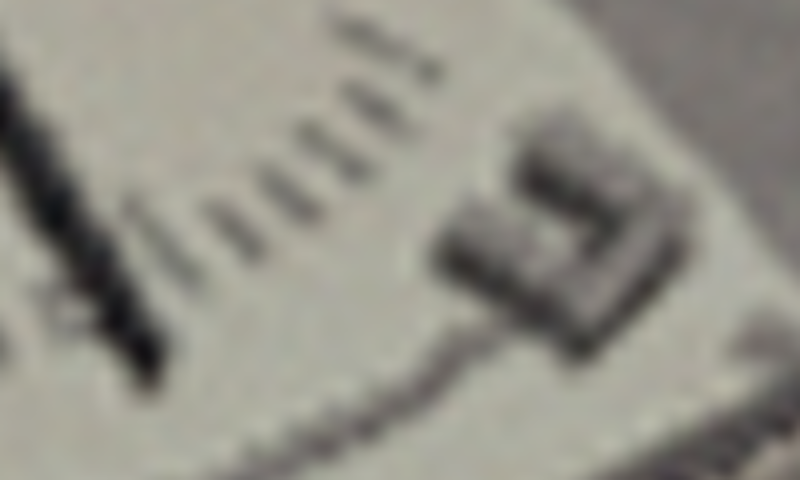

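The leaf has moved to crop (577,313), matching the quarter turn, and the fork is at (683,270). The grip works, so I'll keep winding.

>>> move_arm(motion=[-0.06,-0.02,0,0,0,0,0.8,-0.14,-0.07,0,0,0,0,0.8,-0.23,-0.13,0,0,0,0,0.8,-0.32,-0.22,0,0,0,0,0.8,-0.4,-0.32,0,0,0,0,0.8,-0.48,-0.45,0,0,0,0,0.8,-0.54,-0.59,0,0,0,0,0.8,-0.59,-0.73,0,0,0,0,0.8,-0.61,-0.88,0,0,0,0,0.8,-0.61,-1.03,0,0,0,0,0.8,-0.58,-1.18,0,0,0,0,0.8,-0.54,-1.32,0,0,0,0,0.8,-0.48,-1.46,0,0,0,0,0.8,-0.4,-1.59,0,0,0,0,0.8,-0.31,-1.7,0,0,0,0,0.8,-0.19,-1.8,0,0,0,0,0.8,-0.09,-1.88,0,0,0,0,0.8,-0.02,-1.91,0,0,0,0,0.8,0.03,-1.94,0,0,0,0,0.8,0.03,-1.94,0,0,0,0,0.8])

```text
time_s: 8.35
tcp_pos: [0.5626, 0.0255, 0.1097]
ee_rot: [[0.471, -0.882, -0.005], [-0.882, -0.471, -0.004], [0.001, 0.007, -1.0]]
wrist_force: [-1.6, -2.0, 5.5]
gripper_width: 0.151
```

```bash
python3 - <<'E'
from circ import *
s=r.sense();print(s['time_s'],s['tcp_pos'],s['gripper_width']*87,s['wrist_force'],s['moment'])
circabs([-308-a for a in [3,8,14,21,28,36,44,52,60,68,76,84,92,100,108,116,123,127,130,130]])
E
```

```text
8.35 [0.56262464 0.0255082  0.10966487] 13.140735240791665 [-1.62913996 -1.98544471  5.47575361] [-0.73610569  0.33045184  0.00534567]
20 [0.03, -0.0, 0.0, 0, 0, 0, 0.8, 0.12, -0.03, 0.0, 0, 0, 0, 0.8, 0.23, -0.06, 0.0, 0, 0, 0, 0.8, 0.36, -0.07, 0.0, 0, 0, 0, 0.8, 0.49, -0.07, 0.0, 0, 0, 0, 0.8, 0.64, -0.05, 0.0, 0, 0, 0, 0.8, 0.78, -0.01, 0.01, 0, 0, 0, 0.8, 0.92, 0.05, 0.01, 0, 0, 0, 0.8, 1.05, 0.13, 0.01, 0, 0, 0, 0.8, 1.16, 0.23, 0.01, 0, 0, 0, 0.8, 1.26, 0.34, 0.01, 0, 0, 0, 0.8, 1.35, 0.46, 0.01, 0, 0, 0, 0.8, 1.41, 0.6, 0.01, 0, 0, 0, 0.8, 1.46, 0.74, 0.01, 0, 0, 0, 0.8, 1.48, 0.89, 0.01, 0, 0, 0, 0.8, 1.49, 1.04, 0.01, 0, 0, 0, 0.8, 1.48, 1.17, 0.01, 0, 0, 0, 0.8, 1.46, 1.24, 0.01, 0, 0, 0, 0.8, 1.45, 1.3, 0.01, 0, 0, 0, 0.8, 1.45, 1.3, 0.01, 0, 0, 0, 0.8]
```

>>> move_arm(motion=[0.03,0,0,0,0,0,0.8,0.12,-0.03,0,0,0,0,0.8,0.23,-0.06,0,0,0,0,0.8,0.36,-0.07,0,0,0,0,0.8,0.49,-0.07,0,0,0,0,0.8,0.64,-0.05,0,0,0,0,0.8,0.78,-0.01,0,0,0,0,0.8,0.92,0.05,0,0,0,0,0.8,1.05,0.13,0,0,0,0,0.8,1.16,0.23,0,0,0,0,0.8,1.26,0.34,0,0,0,0,0.8,1.35,0.46,0,0,0,0,0.8,1.41,0.6,0,0,0,0,0.8,1.46,0.74,0,0,0,0,0.8,1.48,0.89,0,0,0,0,0.8,1.49,1.04,0,0,0,0,0.8,1.48,1.17,0,0,0,0,0.8,1.46,1.24,0,0,0,0,0.8,1.45,1.3,0,0,0,0,0.8,1.45,1.3,0,0,0,0,0.8])

```text
time_s: 10.02
tcp_pos: [0.543, -0.0503, 0.1098]
ee_rot: [[0.471, -0.882, -0.007], [-0.882, -0.471, -0.004], [0.001, 0.008, -1.0]]
wrist_force: [0.9, 1.1, -2.0]
gripper_width: 0.149
```

```bash
python3 - <<'E'
from circ import *
s=r.sense();print(s['time_s'],s['tcp_pos'],s['gripper_width']*87,s['wrist_force'],s['moment'])
im=imaging.capture('scene');crop(im,275,165,160,135,5,'pics/s6c.png')
circabs([-438-a for a in [3,8,14,21,28,36,44,52,60,68,76,84,92,100,108,116,123,127,130,130]])
E
```

```text
10.0167 [ 0.54298437 -0.05032693  0.10977244] 12.97544069212422 [ 0.89972659  1.14301504 -2.02056677] [ 0.33010913  0.02802606 -0.00903712]
20 [-0.01, 0.03, 0.01, 0, 0, 0, 0.8, -0.05, 0.11, 0.01, 0, 0, 0, 0.8, -0.1, 0.21, 0.01, 0, 0, 0, 0.8, -0.17, 0.32, 0.01, 0, 0, 0, 0.8, -0.26, 0.42, 0.01, 0, 0, 0, 0.8, -0.37, 0.52, 0.01, 0, 0, 0, 0.8, -0.49, 0.61, 0.01, 0, 0, 0, 0.8, -0.63, 0.67, 0.01, 0, 0, 0, 0.8, -0.77, 0.72, 0.01, 0, 0, 0, 0.8, -0.92, 0.74, 0.01, 0, 0, 0, 0.8, -1.07, 0.75, 0.01, 0, 0, 0, 0.8, -1.22, 0.73, 0.01, 0, 0, 0, 0.8, -1.36, 0.7, 0.01, 0, 0, 0, 0.8, -1.5, 0.64, 0.01, 0, 0, 0, 0.8, -1.63, 0.57, 0.01, 0, 0, 0, 0.8, -1.75, 0.47, 0.01, 0, 0, 0, 0.8, -1.84, 0.38, 0.01, 0, 0, 0, 0.8, -1.89, 0.32, 0.01, 0, 0, 0, 0.8, -1.92, 0.28, 0.01, 0, 0, 0, 0.8, -1.92, 0.28, 0.01, 0, 0, 0, 0.8]
```

View pics/s6c.png

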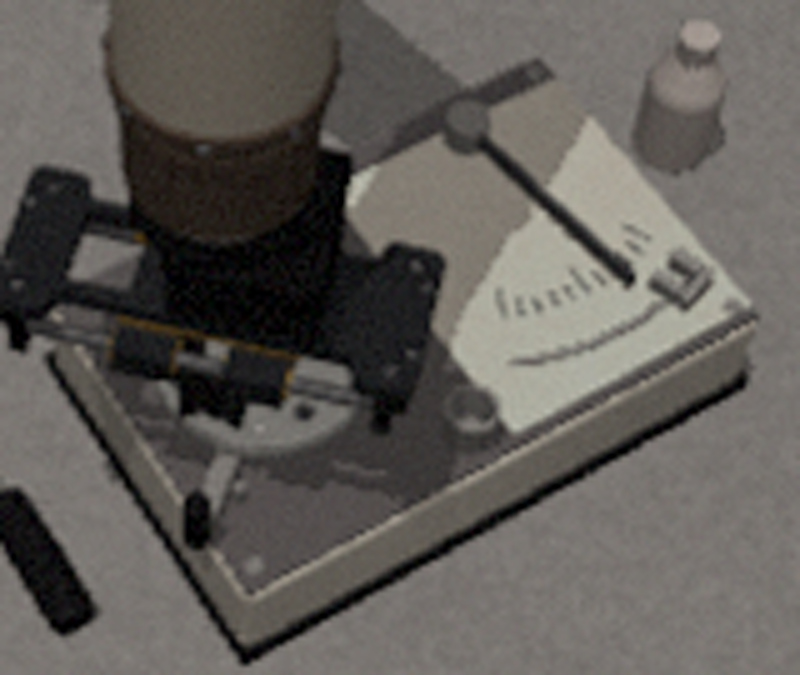

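The leaf tip is at (630,280), short of the fork. I'll wind on another 130°.

>>> move_arm(motion=[-0.01,0.03,0,0,0,0,0.8,-0.05,0.11,0,0,0,0,0.8,-0.1,0.21,0,0,0,0,0.8,-0.17,0.32,0,0,0,0,0.8,-0.26,0.42,0,0,0,0,0.8,-0.37,0.52,0,0,0,0,0.8,-0.49,0.61,0,0,0,0,0.8,-0.63,0.67,0,0,0,0,0.8,-0.77,0.72,0,0,0,0,0.8,-0.92,0.74,0,0,0,0,0.8,-1.07,0.75,0,0,0,0,0.8,-1.22,0.73,0,0,0,0,0.8,-1.36,0.7,0,0,0,0,0.8,-1.5,0.64,0,0,0,0,0.8,-1.63,0.57,0,0,0,0,0.8,-1.75,0.47,0,0,0,0,0.8,-1.84,0.38,0,0,0,0,0.8,-1.89,0.32,0,0,0,0,0.8,-1.92,0.28,0,0,0,0,0.8,-1.92,0.28,0,0,0,0,0.8])

```text
time_s: 11.73
tcp_pos: [0.4973, 0.0121, 0.1099]
ee_rot: [[0.471, -0.882, -0.007], [-0.882, -0.471, -0.006], [0.002, 0.009, -1.0]]
wrist_force: [5.1, -2.0, -8.6]
gripper_width: 0.15
```

```bash
python3 - <<'E'
from circ import *
s=r.sense();print(s['time_s'],s['tcp_pos'],s['gripper_width']*87,s['wrist_force'],s['moment'])
im=imaging.capture('scene');crop(im,360,180,70,65,9,'pics/s7c.png')
im=imaging.capture('side');crop(im,285,190,90,45,8,'pics/d7c.png')
E
```

```text
11.7333 [0.49733008 0.01207031 0.10987887] 13.080320182413566 [ 5.05249057 -2.03399799 -8.61887963] [-0.62268402 -1.56198464  0.01390454]
```

View pics/s7c.png

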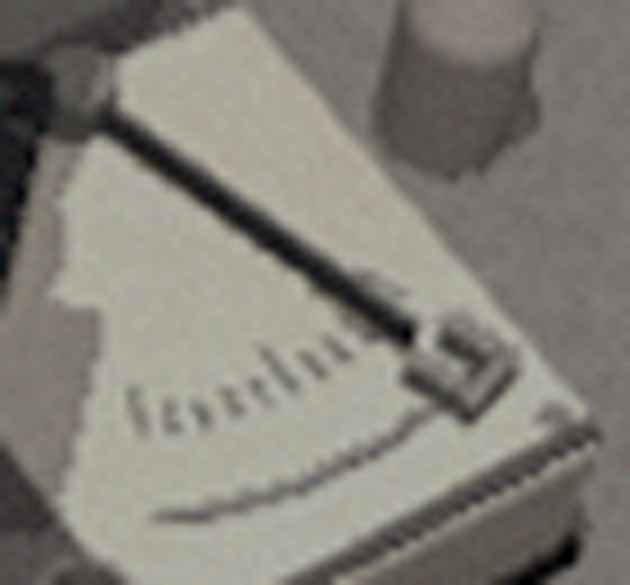

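View pics/d7c.png

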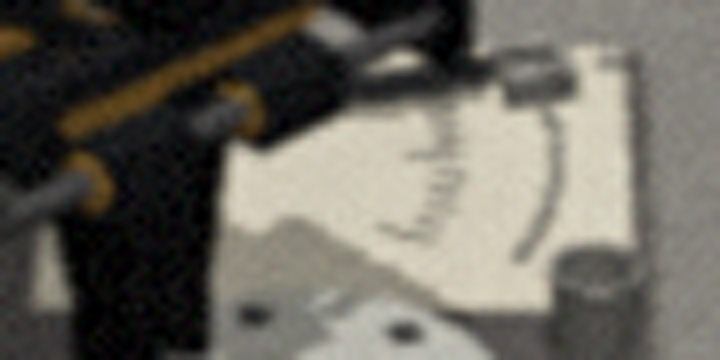

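```bash
python3 - <<'E'
from circ import *
sc=lambda u,v:((u+.5)/9-.5+360,(v+.5)/9-.5+180)
pv=np.array([.516,.1775])
for a,u in [('tip',(408,338)),('Lfront top',(416,364)),('Rfront top',(462,324)),('Louter',(470,412)),('Router',(512,362))]:
    for z in(.089,.094):
        p=onz('scene',sc(*u),z);d=p[:2]-pv;print(a,p.round(4),np.hypot(*d).round(4),np.degrees(np.arctan2(d[1],d[0])).round(1))
im=cv2.imread('pics/s7c.png');cv2.imwrite('pics/s7d.png',cv2.resize(im[270:440,350:550],None,fx=4,fy=4))
E
```

```text
tip [0.6434 0.1697 0.089 ] 0.1277 -3.5
tip [0.6448 0.1665 0.094 ] 0.1293 -4.9
Lfront top [0.6503 0.1642 0.089 ] 0.135 -5.7
Lfront top [0.6517 0.161  0.094 ] 0.1367 -6.9
Rfront top [0.6518 0.1839 0.089 ] 0.136 2.7
Rfront top [0.6532 0.1806 0.094 ] 0.1372 1.3
Louter [0.6711 0.1615 0.089 ] 0.1559 -5.9
Louter [0.6723 0.1583 0.094 ] 0.1575 -7.0
Router [0.6698 0.183  0.089 ] 0.1539 2.1
Router [0.6711 0.1797 0.094 ] 0.1551 0.8
```

View pics/s7d.png

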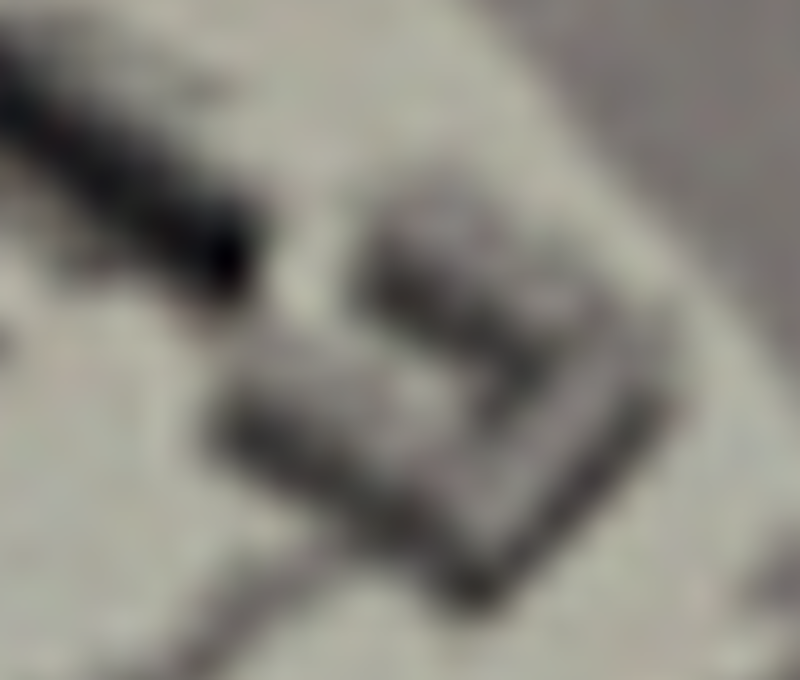

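The tip has reached the near cheek's line and needs about 1.9° more leaf, which is about 30° of wheel.

```bash
python3 - <<'E'
from circ import *
circabs([-568-a for a in [3,7,12,17,22,26,29,30,30]])
E
```

```text
9 [-0.04, -0.05, 0.01, 0, 0, 0, 0.8, -0.07, -0.11, 0.01, 0, 0, 0, 0.8, -0.11, -0.2, 0.01, 0, 0, 0, 0.8, -0.14, -0.29, 0.01, 0, 0, 0, 0.8, -0.17, -0.38, 0.01, 0, 0, 0, 0.8, -0.18, -0.45, 0.0, 0, 0, 0, 0.8, -0.18, -0.51, 0.0, 0, 0, 0, 0.8, -0.19, -0.53, 0.0, 0, 0, 0, 0.8, -0.19, -0.53, 0.0, 0, 0, 0, 0.8]
```

>>> move_arm(motion=[-0.04,-0.05,0,0,0,0,0.8,-0.07,-0.11,0,0,0,0,0.8,-0.11,-0.2,0,0,0,0,0.8,-0.14,-0.29,0,0,0,0,0.8,-0.17,-0.38,0,0,0,0,0.8,-0.18,-0.45,0,0,0,0,0.8,-0.18,-0.51,0,0,0,0,0.8,-0.19,-0.53,0,0,0,0,0.8,-0.19,-0.53,0,0,0,0,0.8,-0.19,-0.53,0,0,0,0,0.8])

```text
time_s: 12.67
tcp_pos: [0.5121, 0.0283, 0.1098]
ee_rot: [[0.471, -0.882, -0.008], [-0.882, -0.471, -0.007], [0.002, 0.01, -1.0]]
wrist_force: [1.3, -5.1, -2.9]
gripper_width: 0.151
```

```bash
python3 - <<'E'
from circ import *
s=r.sense();print(s['time_s'],s['tcp_pos'],s['joints'].round(1),s['wrist_force'])
im=imaging.capture('scene');crop(im,360,180,70,65,9,'pics/s8c.png')
im=cv2.imread('pics/s8c.png');cv2.imwrite('pics/s8d.png',cv2.resize(im[270:440,350:550],None,fx=4,fy=4))
E
```

```text
12.6667 [0.51210781 0.02827028 0.10977744] [ 21.4  18.1 -23.8   0.2 -48.6   6.5] [ 1.28695955 -5.13204915 -2.85834181]
```

View pics/s8d.png

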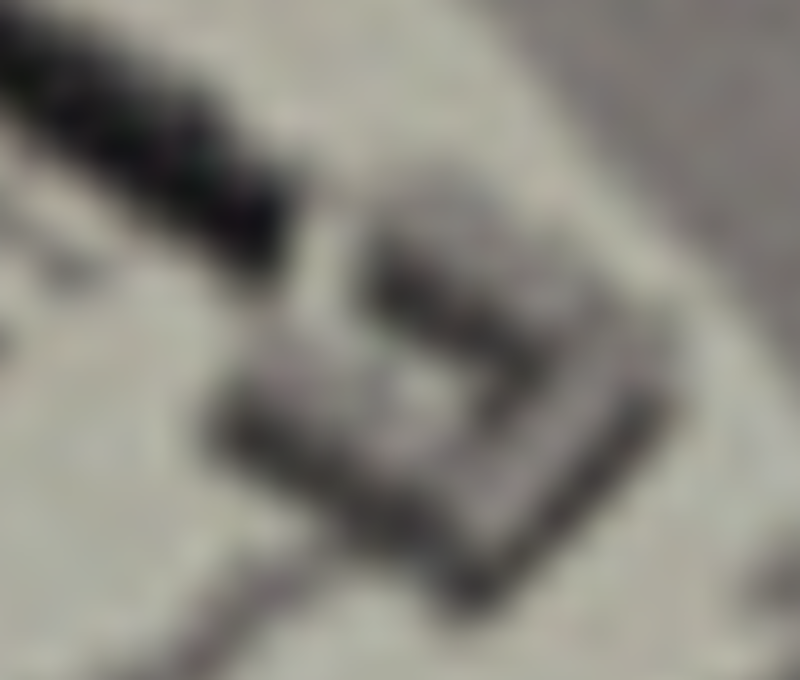

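>>> move_arm(motion=[0,0,0,0,0,0,0.4,0,0,0,0,0,0,0.4,0,0,0,0,0,0,0.4,0,0,-0.7,0,0,0,0.4,0,0,-1.5,0,0,0,0.4,0,0,-2.3,0,0,0,0.4,-0.5,-0.8,-2.8,0,0,0,0.4,-1.0,-1.6,-2.8,0,0,0,0.4,-1.4,-2.4,-2.8,0,0,0,0.4,-1.9,-3.2,-2.8,0,0,0,0.4,-2.4,-4.0,-2.8,0,0,0,0.4,-2.8,-4.7,-2.8,0,0,0,0.4,-2.8,-4.7,-2.8,0,0,0,0.4,-2.8,-4.7,-2.8,0,0,0,0.4])

```text
time_s: 13.88
tcp_pos: [0.6259, 0.2182, 0.2185]
ee_rot: [[0.473, -0.881, -0.009], [-0.881, -0.473, -0.007], [0.002, 0.012, -1.0]]
wrist_force: [0.1, 1.0, -0.8]
gripper_width: 0.302
```

```bash
python3 - <<'E'
from circ import *
s=r.sense();print(s['time_s'],s['tcp_pos'],s['joints'].round(1),s['wrist_force'])
P=imaging.camera_params('wrist');im=imaging.capture('wrist');cv2.imwrite('pics/w9.png',im)
import pickle;pickle.dump(P,open('w9.pkl','wb'))
E
```

```text
13.8833 [0.62594593 0.21820582 0.2184832 ] [ 33.2  26.2   6.5   0.  -70.9  -5. ] [ 0.13021693  0.96180017 -0.82249356]
```

View pics/w9.png

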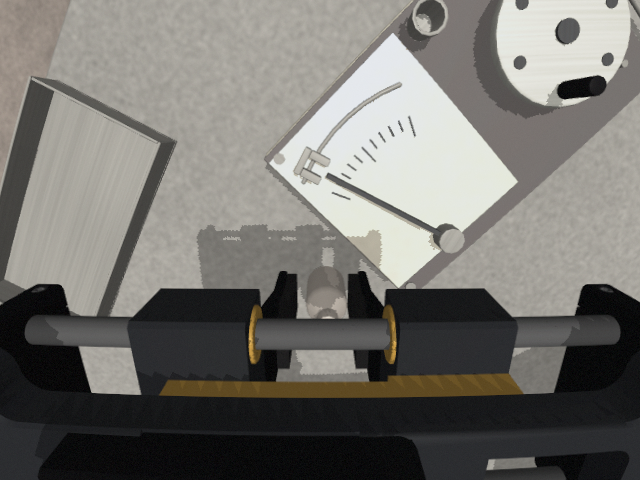

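The fork is at wrist (312,166) and the leaf tip at (328,177), close to the gap. I'll zoom in.

```bash
python3 - <<'E'
from circ import *
im=cv2.imread('pics/w9.png');crop(im,275,130,100,75,8,'pics/w9c.png')
E
```

```text
(no output)
```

View pics/w9c.png

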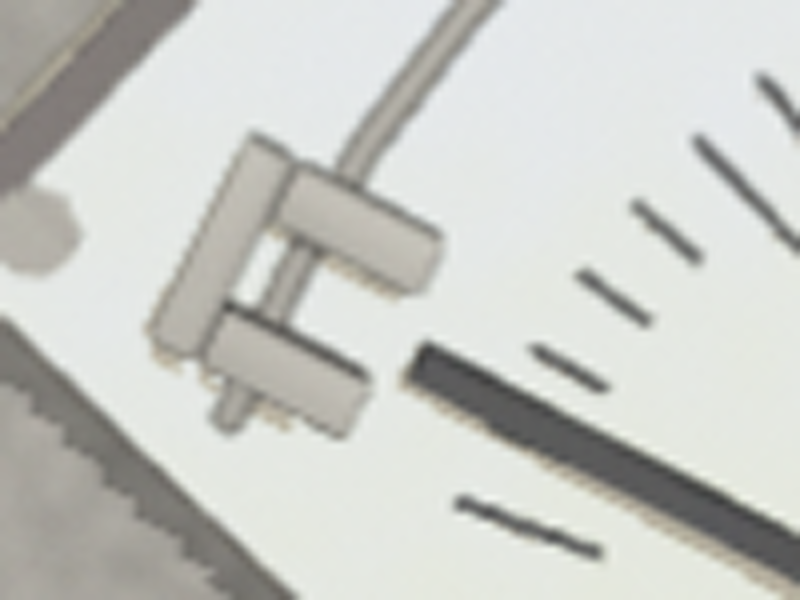

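Seen from above, the tip at crop (418,362) is in line with the middle of the gap to about 0.5 mm (about 10 px/mm). It stayed there after release. Now back to the lock peg.

>>> move_arm(motion=[6.29,4.85,0.5,0,0,0.84,0.45,6.29,4.85,0.5,0,0,0.84,0.45,6.29,4.85,0.5,0,0,0.84,0.45,6.29,4.85,0.5,0,0,0.84,0.45,6.29,4.85,0.5,0,0,0.84,0.45,6.29,4.85,0.5,0,0,0.84,0.45,6.29,4.85,0.5,0,0,0.84,0.45,6.29,4.85,0.5,0,0,0.84,0.45,6.29,4.85,0.5,0,0,0.84,0.45,6.29,4.85,0.5,0,0,0.84,0.45,6.29,4.85,0.5,0,0,0.84,0.45,6.29,4.85,0.5,0,0,0.84,0.45])

```text
time_s: 14.93
tcp_pos: [0.573, -0.096, 0.2022]
ee_rot: [[0.407, -0.913, -0.008], [-0.913, -0.407, -0.007], [0.003, 0.01, -1.0]]
wrist_force: [0.4, 0.6, 0.0]
gripper_width: 0.275
```

```bash
python3 - <<'E'
from circ import *
s=r.sense();print(s['time_s'],s['tcp_pos'],s['joints'].round(1),s['wrist_force'])
im=imaging.capture('wrist');crop(im,220,150,200,150,4,'pics/w10c.png')
E
```

```text
14.9333 [ 0.57301094 -0.09598538  0.20220053] [  6.6  18.9  -7.5   0.4 -64.1  17.2] [0.36207257 0.56803108 0.01794587]
```

View pics/w10c.png

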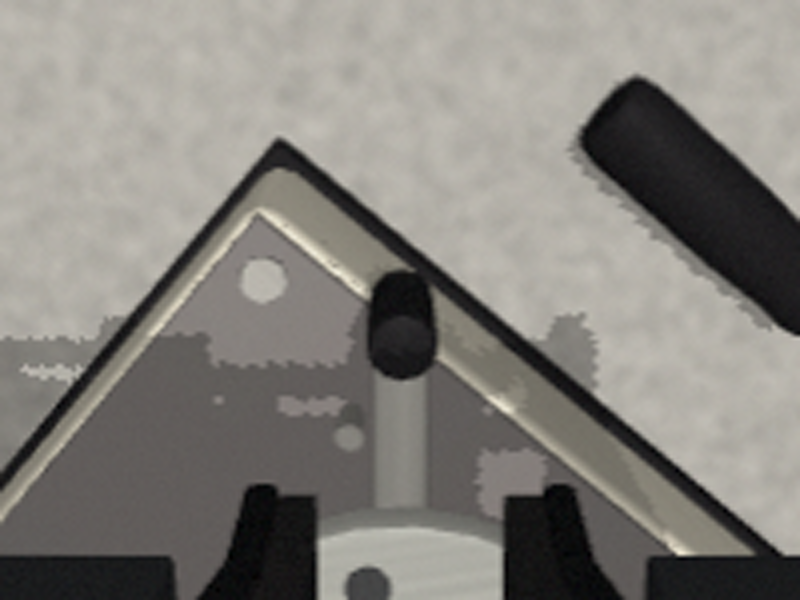

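>>> move_arm(motion=[0,-0.02,1.0,0,0,0,0.45,0,-0.02,2.0,0,0,0,0.45,0,-0.02,2.6,0,0,0,0.45,0,-0.02,2.72,0,0,0,0.45,0,-0.02,2.72,0,0,0,0.45])

```text
time_s: 15.4
tcp_pos: [0.5722, -0.0954, 0.0917]
ee_rot: [[0.409, -0.913, -0.013], [-0.913, -0.409, -0.007], [0.002, 0.014, -1.0]]
wrist_force: [0.4, -0.8, 0.7]
gripper_width: 0.278
```

```bash
python3 - <<'E'
from circ import *
s=r.sense();M=s['ee_rot'];print(s['tcp_pos'],s['wrist_force'])
yaw=np.degrees(np.arctan2(M[1,0],M[0,0]));c=np.array([.5345,-.0055])
d=s['tcp_pos'][:2]-c;print(yaw,np.hypot(*d),np.degrees(np.arctan2(d[1],d[0])))
o=[]
for ph in [-70,-76,-83,-90,-97,-104,-111,-118,-125,-132,-139,-145,-150,-153,-155,-156,-157,-157]:
    p=np.radians(ph);t=np.array([c[0]+.098*np.cos(p),c[1]+.098*np.sin(p),.0925]);t=M.T@(t-s['tcp_pos'])/.04
    o+=[round(float(t[0]),2),round(float(t[1]),2),round(float(t[2]),2),0,0,round((yaw-ph)/5,1),.45]
print(o)
E
```

```text
[ 0.57218037 -0.09538366  0.09172336] [ 0.41321333 -0.7593622   0.72325219]
-65.86763606634578 0.09746221311460386 -67.25594967814575
[0.01, 0.12, -0.02, 0, 0, np.float64(0.8), 0.45, -0.02, 0.37, -0.01, 0, 0, np.float64(2.0), 0.45, -0.09, 0.66, -0.01, 0, 0, np.float64(3.4), 0.45, -0.2, 0.94, -0.01, 0, 0, np.float64(4.8), 0.45, -0.34, 1.21, -0.0, 0, 0, np.float64(6.2), 0.45, -0.51, 1.45, 0.0, 0, 0, np.float64(7.6), 0.45, -0.71, 1.68, 0.0, 0, 0, np.float64(9.0), 0.45, -0.93, 1.88, 0.01, 0, 0, np.float64(10.4), 0.45, -1.18, 2.04, 0.01, 0, 0, np.float64(11.8), 0.45, -1.44, 2.18, 0.01, 0, 0, np.float64(13.2), 0.45, -1.72, 2.29, 0.01, 0, 0, np.float64(14.6), 0.45, -1.97, 2.35, 0.01, 0, 0, np.float64(15.8), 0.45, -2.19, 2.38, 0.01, 0, 0, np.float64(16.8), 0.45, -2.31, 2.39, 0.01, 0, 0, np.float64(17.4), 0.45, -2.4, 2.39, 0.01, 0, 0, np.float64(17.8), 0.45, -2.44, 2.39, 0.01, 0, 0, np.float64(18.0), 0.45, -2.48, 2.39, 0.01, 0, 0, np.float64(18.2), 0.45, -2.48, 2.39, 0.01, 0, 0, np.float64(18.2), 0.45]
```

>>> move_arm(motion=[0.01,0.12,-0.02,0,0,0.8,0.45,-0.02,0.37,-0.02,0,0,2.0,0.45,-0.09,0.66,-0.02,0,0,3.4,0.45,-0.2,0.94,-0.02,0,0,4.8,0.45,-0.34,1.21,-0.02,0,0,6.2,0.45,-0.51,1.45,-0.02,0,0,7.6,0.45,-0.71,1.68,-0.02,0,0,9.0,0.45,-0.93,1.88,-0.02,0,0,10.4,0.45,-1.18,2.04,-0.02,0,0,11.8,0.45,-1.44,2.18,-0.02,0,0,13.2,0.45,-1.72,2.29,-0.02,0,0,14.6,0.45,-1.97,2.35,-0.02,0,0,15.8,0.45,-2.19,2.38,-0.02,0,0,16.8,0.45,-2.31,2.39,-0.02,0,0,17.4,0.45,-2.4,2.39,-0.02,0,0,17.8,0.45,-2.44,2.39,-0.02,0,0,18.0,0.45,-2.48,2.39,-0.02,0,0,18.2,0.45,-2.48,2.39,-0.02,0,0,18.2,0.45])

```text
time_s: 16.9
tcp_pos: [0.4457, -0.0433, 0.0951]
ee_rot: [[-0.919, -0.393, -0.009], [-0.393, 0.919, -0.007], [0.011, -0.003, -1.0]]
wrist_force: [0.5, 0.2, 0.2]
gripper_width: 0.277
```

```bash
python3 - <<'E'
from circ import *
s=r.sense();M=s['ee_rot'];print(s['time_s'],s['tcp_pos'],s['wrist_force'],s['moment'])
c=np.array([.5345,-.0055])
d=s['tcp_pos'][:2]-c;print(np.degrees(np.arctan2(M[1,0],M[0,0])),np.hypot(*d),np.degrees(np.arctan2(d[1],d[0])))
E
```

```text
16.9 [ 0.44570732 -0.04333569  0.09507499] [0.52222667 0.2157128  0.2444475 ] [ 0.03959598 -0.19103136  0.02746971]
-156.83582269460047 0.09651776643192218 -156.92052962182453
```

>>> move_arm(motion=[0,0.04,0,0,0,0,0.45,0,0.07,0,0,0,0,0.45,0,0.1,0,0,0,0,0.45,0,0.12,0,0,0,0,0.45,0,0.12,0,0,0,0,0.45])

```text
time_s: 17.32
tcp_pos: [0.4449, -0.0405, 0.0956]
ee_rot: [[-0.919, -0.395, -0.007], [-0.395, 0.919, -0.01], [0.011, -0.006, -1.0]]
wrist_force: [3.7, -10.1, 0.5]
gripper_width: 0.281
```

>>> move_arm(motion=[0,0.07,0,0,0,0,0.45,0,0.07,0,0,0,0,0.45,0,0.07,0,0,0,0,0.45])

```text
time_s: 17.57
tcp_pos: [0.4449, -0.0403, 0.0958]
ee_rot: [[-0.918, -0.396, -0.006], [-0.396, 0.918, -0.014], [0.011, -0.01, -1.0]]
wrist_force: [6.1, -15.3, -4.2]
gripper_width: 0.277
```

Force rose to 16 N with only 0.2 mm of travel, so the lever is home. I'll back off, lift, and go look.

>>> move_arm(motion=[0,-0.06,0,0,0,0,0.45,0,-0.1,0,0,0,0,0.45,0,-0.1,0,0,0,0,0.45,0,-0.1,-0.6,0,0,0,0.45,0,-0.1,-1.4,0,0,0,0.45,0,-0.1,-2.2,0,0,0,0.45,0,-0.1,-3.0,0,0,0,0.45,0,-0.1,-3.2,0,0,0,0.45,0,-0.1,-3.2,0,0,0,0.45])

```text
time_s: 18.32
tcp_pos: [0.4489, -0.0414, 0.2266]
ee_rot: [[-0.918, -0.397, 0.0], [-0.397, 0.918, -0.012], [0.004, -0.011, -1.0]]
wrist_force: [-0.1, 0.8, -0.7]
gripper_width: 0.277
```

>>> move_arm(motion=[-6.7,4.1,0,0,0,-19,0.45,-6.7,4.1,0,0,0,-19,0.45,-6.7,4.1,0,0,0,-19,0.45,-6.7,4.1,0,0,0,-19,0.45,-6.7,4.1,0,0,0,-19,0.45,-6.7,4.1,0,0,0,-19,0.45,-6.7,4.1,0,0,0,-19,0.45,-6.7,4.1,0,0,0,-19,0.45,-6.7,4.1,0,0,0,-19,0.45,-6.7,4.1,0,0,0,-19,0.45,-6.7,4.1,0,0,0,-19,0.45,-6.7,4.1,0,0,0,-19,0.45,-6.7,4.1,0,0,0,-19,0.45,-6.7,4.1,0,0,0,-19,0.45,-6.7,4.1,0,0,0,-19,0.45,-6.7,4.1,0,0,0,-19,0.45])

```text
time_s: 19.65
tcp_pos: [0.629, 0.2155, 0.2217]
ee_rot: [[0.475, -0.88, -0.003], [-0.88, -0.474, -0.013], [0.01, 0.008, -1.0]]
wrist_force: [-0.0, -0.0, -0.5]
gripper_width: 0.274
```

```bash
python3 - <<'E'
from circ import *
s=r.sense();print(s['time_s'],s['tcp_pos'],s['wrist_force'])
im=imaging.capture('wrist');a=cv2.resize(im[130:205,275:375],None,fx=5,fy=5,interpolation=2)
im=imaging.capture('scene');b=cv2.resize(im[165:300,275:435],None,fx=4,fy=4,interpolation=2)
cv2.imwrite('pics/w12.png',a);cv2.imwrite('pics/s12.png',b);cv2.imwrite('pics/d12.png',imaging.capture('side'))
E
```

```text
19.65 [0.62898211 0.21549206 0.2216892 ] [-5.98660128e-03 -2.08788339e-04 -4.52681267e-01]
```

View pics/w12.png

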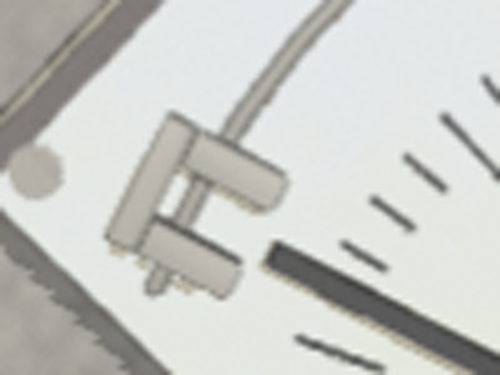

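View pics/s12.png

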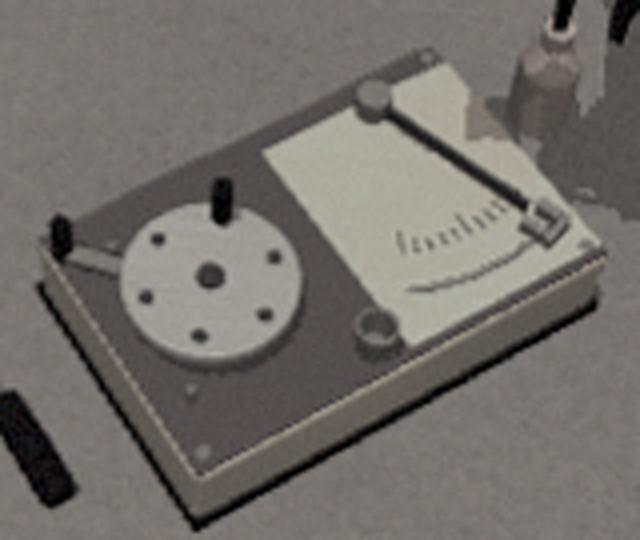

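View pics/d12.png

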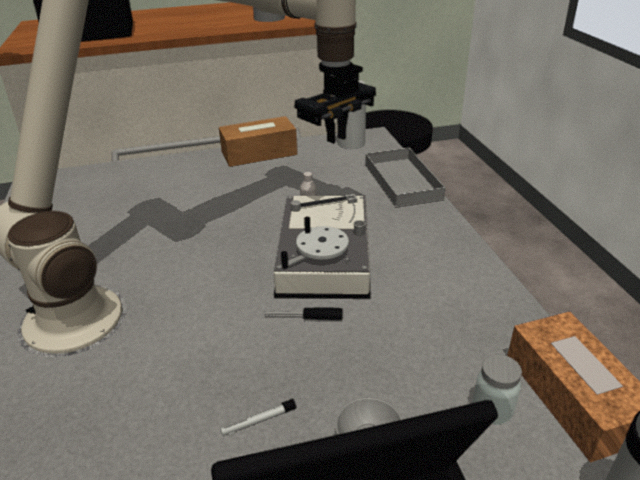

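Leaf unchanged, lever home, bystanders in place. I'll measure the centring more exactly before handing in.

```bash
python3 - <<'E'
from circ import *
import pickle
im=imaging.capture('wrist');P=imaging.camera_params('wrist');pickle.dump(P,open('w13.pkl','wb'));cv2.imwrite('pics/w13.png',im)
g=cv2.resize(im[150:200,290:350],None,fx=13,fy=12,interpolation=2)
g=cv2.resize(im[150:195,290:350],None,fx=13,fy=13,interpolation=2)
cv2.imwrite('pics/w13c.png',g)
E
```

```text
(no output)
```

View pics/w13c.png

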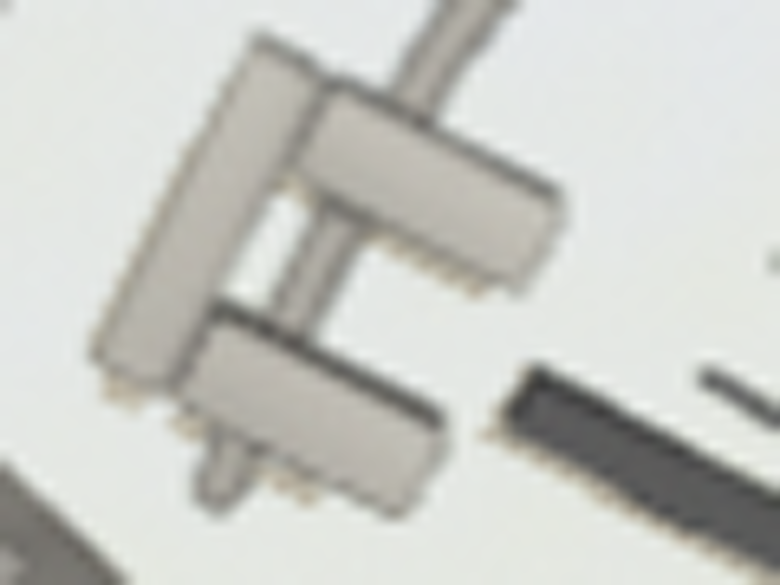

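The tip stands about 0.8 mm off the gap's middle line and 3.4 mm in front of the cheeks (3 expected). The clearance to each cheek is 3 mm, so this is well inside. Handing in.

```bash
python3 - <<'E'
from station import r
print(r.finish_job())
E
```

```text
the job is handed in; nothing more can be done
None
```

The spring tension is set and locked, and the job was handed in at about 20 s of the 72 s allowed. I swung the lock lever loose to its stop and gripped the crank peg's sleeve. Then I wound the wheel about 513° clockwise, let go, and swung the lever back home.

**Last checks**
- **Lock lever:** At home the force rose to 16 N with only 0.2 mm of further travel, so it is against its stop. The scene view shows it slightly further home than where it started. When loose, it measured about -50° relative to the unit, as specified; one of the two reference edges gave -48°.
- **Leaf tip:** After locking, it stands about 0.8 mm off the middle line of the gap, on the tighter side, with 3 mm of clearance to spare either way. It did not move when I released the wheel or locked the lever. Earlier, rougher readings gave 0.5 to 1.4 mm.
- **Other things on the cart:** The cup, bottle, screwdriver, penlight, bowl and jar look unmoved in the pictures. The fingers were clear of everything and the wrist force was below 1 N.
- **Disagreement:** The wrist camera put the pegs 4–5 mm further from the wheel's axis than the given sizes. I relied on the given sizes and the measured forces instead.

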